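# Screw down the lever bolt of a specimen clamp and lock it

## Task

Secure the specimen block in the bench clamp: with the lever still raised, turn the clamp bolt clockwise (seen from above) by its lever until the foot is snug on the block, then fold the lever down flat to lock it. Feel for the snug point and do not overtighten, since the block can crush; do not force the lever, and leave the things around it where they are.

Things in the scene. Friction and masses are not known exactly. Their poses are not given: they have to be found in the camera images.
- clamp: Specimen clamp, bolted down and immovable: grey base plate 110 x 100 x 12 mm (x by y), two steel columns and a grey bridge (32 x 104 mm, its top 80 mm above the table) with a brass nut in its middle, 5 mm taller. Origin: centre of the base's underside, on the vertical axis of the bolt; z up.
- pocket (a point): Middle of the pocket's floor, on the bolt's axis, 12 mm above the table. The white specimen block (41 mm square) sits fixed in the pocket under the foot; pieces differ in thickness by up to 5 mm, so the height at which the foot meets the block is not known beforehand: it must be felt.
- bolt: Vertical bolt screwed through the bridge; it carries lever and foot. Origin: on the axis at the lever's pivot, 97 to 112 mm above the table; x: the level direction in which the lever points outward. Turned clockwise from above it goes down 2 mm a radian; it starts 1 to 5 rad short of touching the block. Self-locking: it stays where it is left.
- crank (a point): Point on the lever's middle line, 58 mm from the pivot (raised: about 42 mm out from the axis). A sideways push here turns the bolt: under 1.5 N while it runs free. Once the foot touches, it rises by some 5 N a radian. Snug is 4 to 8 N, over 10 N is overtightened; felt only while the lever moves, as friction holds it at rest. Shut fingertips can push the lever round from the side like a crank.
- lever (a joint): Fold angle of the aluminium lever about its pivot on the bolt's head: 0 = folded flat (level, pointing outward), 0.85 rad = fully raised; starts at 0.75 to 0.85; a stiff pivot, it stays where it is left. Folding takes 4 to 12 N pressed down 50 mm out from the axis, ends at a hard stop at 0, and drives the foot 1.5 mm further down (about 12 N more on the block).
- lever_tip (a point): Outer end of the lever, on its middle line, 82 mm from the pivot: raised, about 53 mm out from the axis and 63 mm above the pivot; folded, 82 mm out and 3 mm above the pivot. The lever is a straight bar 12 mm wide and 7 mm thick, its last 26 mm a paddle 15 mm wide and 8 mm thick.
- foot: Round steel foot, 28 mm across, at the lower end of the bolt, under the bridge, on a stiff spring (15 N per mm). Origin: centre of its underside.
- timer_mid (a point): Small white timer, 64 x 64 x 19 mm, bystander; point at its middle, 6 mm up.
- petri_dish_mid (a point): Flat petri dish, 58 mm across, bystander; point at its middle, 6 mm up.
- tweezers_mid (a point): Steel tweezers, 136 mm long, lying flat, bystander; point at their middle, 6 mm up.
- amber_bottle_mid (a point): Amber dropper bottle, 30 mm across, 74 mm tall, standing, bystander; point at its middle, 37 mm up.

How it is judged:
By the outcome, as a careful person would: the job done as asked, in the order asked, and still so for the second after the job is handed in, with the robot touching nothing.
It also fails if it takes over 67 s, if anything falls off the work surface, if the arm or the gripper's body presses on something with over 40 N, if the wrist force passes 120 N, or if a joint passes its speed limit or range.

## Robot

A 7-joint arm with a two-finger parallel gripper is mounted at the origin on a cart in front of the work surface, level with it; the furniture and walls round the work are solid. World frame = base frame: x ahead of the robot, y to its left, z up, the work surface at z = 0. Lengths are in m, angles in degrees, forces in N, time in s.
With the tool pointing down it reaches from about 0.35 to 0.775 m from the base axis. Payload 3.1 kg.
Tool frame: the origin (TCP) lies on the centre line of the jaws, within the pads' length; the fingertips stand 17 mm ahead of it and the grasp point (between the pads) lies 2 mm behind it (robot.tip_reach is the distance from the TCP to the fingertips, in m); z points along the fingers, y is the direction in which the jaws open and shut (so a half turn about z gives the same grasp; the last joint's range is limited). The gripper opens to 85 mm and grips with 20 to 120 N. Pads are 22 mm wide; open, the fingers measure 114 mm over their backs; the gripper's body (76 mm by 85 mm) begins 54 mm behind the grasp point. The pads swing forward as they close: fully open they stand 13 mm farther back than shut.
Start: joints at [64.131, 17.813, 0.802, 86.603, -0.252, 75.585, -1.558], TCP at [0.219, -0.504, 0.248] pointing down, gripper open.
Joint ranges: [-154.91, 154.91], [-16.99, 109.72], [-72.82, 74.43], [7.12, 147.25], [-82.49, 262.49], [11.32, 116.49], [-174.64, 174.64]. Speed limits (degrees/s): [159.86, 159.86, 180, 180, 180, 180, 180].

## Interface

Orientations are given as [roll, pitch, yaw] about the fixed x, y, z axes, in that order (R = Rz(yaw) Ry(pitch) Rx(roll)).
In Python, from station import robot, fingers, vision, workorder, recognise gives the robot as it stands. Calls block until the motion is done:
- robot.move_to(position, orientation): joint-space move of the TCP to a pose.
- robot.line_to(position, orientation=None, velocity=0.15, f_stop=None): straight line of the TCP; orientation=None keeps the orientation; velocity is the mean speed in m/s. With f_stop (N) it stops when the force on the tool has changed by that much, and returns True; else False.
- robot.move_j(angles): joint-space move.
- fingers.gripper_to(opening, force=None): opening from 0.0 (shut) to 1.0 (fully open); force is the grip in N (None keeps the last); returns when the fingers have stopped.
- robot.pause(seconds).
- robot.inverse_kinematics(position, orientation): joint angles nearest the present ones, or None.
- vision.grab_frame(name): name is "scene" or "side" or "wrist"; returns the picture (480x640x3 uint8, red, green, blue); there is no depth.
- vision.calibration(name): a dict with "mtx" (3x3 intrinsics, pixels), "extrinsics" (4x4, takes a point from world to camera coordinates); the wrist camera has in their place "T_tool_cam" (4x4, takes a point from camera to tool coordinates, whose origin is the TCP and whose axes are the flange's). Camera axes: x right, y up, looking along -z (the intrinsics and any distortion apply to the point x, -y, -z); pixel columns grow to the right and rows downward; lengths in m; the calibration is good to about 2 mm. The wrist camera is an equidistant fisheye: a pixel r from the principal point sees the ray r / f radians off the axis. A picture is of the moment at which its call begins: read the wrist's pose just before it. calibration takes no time and is no camera call.
A pose or a line that the arm cannot do raises robot.PlanningError and nothing moves.
- workorder.close_job(): hands the job in, once; it reports no verdict.
Trained networks look in the newest picture that a camera, given by its name, has taken for a name from the list of things; names that differ only in an ending like _2 or _b are one class to them, and where a whole thing is asked for, a point or a joint stands for the part that bears it (a point fixed in the world has none). Each returns a list of dicts, best first, with "p" (0 to 1); they miss things now and then, are a little off and sometimes report something else, mostly with a low value. They report only what shows in the picture. A call takes as long as a camera call.
- recognise(label, camera): "rect" ([centre column, centre row, width, height] in pixels, round what is visible of it).
Readings, each from a call of its own:
- robot.current_time_s(): time.
- robot.current_joint_positions(): joint angles.
- robot.current_dq(): joint speeds.
- robot.current_joint_torque(): joint torques, N m.
- robot.current_tool_pos(): TCP position.
- robot.current_eef_rot(): TCP orientation.
- robot.current_contact_force(): force on the tool from outside, world axes, zero at the start.
- robot.current_torque(): the same for the moment, N m.
- robot.current_finger_gap(): opening from 0.0 (shut) to 1.0 (fully open).
Only numpy, scipy, OpenCV 4.12 (cv2) and the standard library are available. Lean on these libraries where they do the work, as an engineer would, in place of code of your own. Each camera call takes 0.05 s, during which the arm holds its last target. There are 200 camera calls.

## Working session

There is one attempt and no reset: what is moved stays moved. The work goes in short steps, each a Python script; the robot and the scene stay as the last script left them, time stands still between calls to the robot, and variables do not carry over. Pictures are saved under pics/ and viewed, about 8 in all and at most 12, crops included, and the job is handed in when it is done.

```bash
mkdir -p pics; ls
python3 - <<'E'
from station import robot,fingers,vision,recognise
import cv2,numpy as np
np.set_printoptions(precision=4,suppress=True)
print(robot.current_time_s(),robot.current_tool_pos(),robot.current_eef_rot())
for c in ("scene","side"):
    im=vision.grab_frame(c); cv2.imwrite(f"pics/{c}0.png",im[:,:,::-1])
    k=vision.calibration(c); print(c,k)
    for l in ("clamp","bolt","lever","lever_tip","crank","foot","timer_mid","petri_dish_mid","tweezers_mid","amber_bottle_mid"):
        print(l,[(np.round(d["rect"]),round(d["p"],2)) for d in recognise(l,c)[:2]])
print(vision.calibration("wrist"))
print(robot.current_time_s())
E
```

```text
pics
0.0 [ 0.2189 -0.5038  0.2472] [-179.8626    0.006    23.4802]
scene {'mtx': array([[514.0517,   0.    , 319.9975],
       [  0.    , 514.0517, 243.2593],
       [  0.    ,   0.    ,   1.    ]]), 'extrinsics': array([[-0.6873, -0.7263,  0.0139,  0.3982],
       [ 0.4203, -0.3819,  0.8231, -0.3318],
       [-0.5925,  0.5715,  0.5677, -0.5902],
       [ 0.    ,  0.    ,  0.    ,  1.    ]])}
clamp [(array([332., 252.,  81., 125.]), 0.81)]
bolt [(array([333., 234.,  16.,  82.]), 0.72)]
lever [(array([332., 214.,  16.,  49.]), 0.9)]
lever_tip [(array([333., 216.,  15.,  49.]), 0.97)]
crank [(array([332., 217.,  11.,  50.]), 0.8), (array([408., 248.,  28.,  13.]), 0.62)]
foot [(array([332., 270.,  16.,  10.]), 0.45)]
timer_mid [(array([223., 356.,  52.,  47.]), 0.58)]
petri_dish_mid [(array([410., 249.,  30.,  15.]), 0.93)]
tweezers_mid [(array([424., 329.,  18.,  25.]), 0.83)]
amber_bottle_mid [(array([295., 232.,  14.,  38.]), 0.76)]
side {'mtx': array([[567.7355,   0.    , 329.8836],
       [  0.    , 567.7355, 231.8414],
       [  0.    ,   0.    ,   1.    ]]), 'extrinsics': array(
[... 477 characters left out ...]
  27.,  54.]), 0.69)]
foot [(array([263., 350.,  54.,  40.]), 0.48)]
timer_mid [(array([262., 350.,  54.,  38.]), 0.57), (array([268., 233.,  15.,  39.]), 0.44)]
petri_dish_mid [(array([378., 226.,  29.,  14.]), 0.73), (array([320., 196.,  28.,  55.]), 0.53)]
tweezers_mid [(array([437., 272.,  12.,  41.]), 0.45)]
amber_bottle_mid [(array([270., 234.,  17.,  41.]), 0.94)]
{'mtx': array([[371.6483,   0.    , 318.8164],
       [  0.    , 371.6483, 242.6552],
       [  0.    ,   0.    ,   1.    ]]), 'T_tool_cam': array([[-0.0015,  0.9615,  0.2748,  0.0691],
       [ 1.    ,  0.0015,  0.0002,  0.0005],
       [-0.0003,  0.2748, -0.9615, -0.125 ],
       [ 0.    ,  0.    ,  0.    ,  1.    ]])}
1.1
```

```bash
python3 - <<'E'
import cv2,numpy as np
a=cv2.imread("pics/scene0.png")[150:400,190:470];b=cv2.imread("pics/side0.png")[140:390,210:490]
f=lambda x:cv2.resize(x,(400,357),interpolation=cv2.INTER_CUBIC)
cv2.imwrite("pics/c1.png",np.hstack([f(a),f(b)]))
E
cat > h.py <<'E'
from station import robot,fingers,vision,recognise,workorder
import cv2,numpy as np
np.set_printoptions(precision=4,suppress=True)
def proj(c,P):
    k=vision.calibration(c);p=k["extrinsics"]@np.append(P,1.);q=k["mtx"]@np.array([p[0],-p[1],-p[2]]);return q[:2]/q[2]
def ray(c,uv):
    k=vision.calibration(c);E=k["extrinsics"];d=np.linalg.inv(k["mtx"])@np.array([uv[0],uv[1],1.])
    d=E[:3,:3].T@np.array([d[0],-d[1],-d[2]]);return -E[:3,:3].T@E[:3,3],d/np.linalg.norm(d)
def onz(c,uv,z):
    o,d=ray(c,uv);return o+d*(z-o[2])/d[2]
def tri(uvs):
    A=0;b=0
    for c,uv in uvs:
        o,d=ray(c,uv);M=np.eye(3)-np.outer(d,d);A=A+M;b=b+M@o
    P=np.linalg.solve(A,b);return P,[proj(c,P)-uv for c,uv in uvs]
E
python3 - <<'E'
from h import *
for n,s,t in (("lever",(332,214),(322,199)),("timer",(223,356),(262,350)),("petri",(410,249),(378,226)),("tweez",(424,329),(437,272)),("bottle",(295,232),(270,234)),("clamp",(332,252),(327,233))):
    P,e=tri([("scene",s),("side",t)]);print(n,P,e[0],e[1])
for c in("scene","side"): print(ray(c,(320,240)))
E
```

```text
lever [ 0.5921 -0.04    0.1377] [0.8928 2.7578] [-1.4413 -2.5101]
timer [0.5666 0.2198 0.0039] [-0.1395 -0.4005] [0.2611 0.3703]
petri [ 0.5498 -0.2226  0.0052] [-0.0268 -0.0688] [0.0412 0.0593]
tweez [ 0.3743 -0.027   0.0408] [-1.0282 -2.2639] [1.5301 1.7727]
bottle [ 0.7112 -0.0571  0.0366] [0.5743 1.6958] [-0.9603 -1.6019]
clamp [ 0.5736 -0.0224  0.08  ] [0.2286 0.6326] [-0.3684 -0.5675]
(array([0.0634, 0.4998, 0.6026]), array([ 0.5951, -0.574 , -0.5625]))
(array([0.2018, 0.7726, 0.5275]), array([ 0.3856, -0.7964, -0.4658]))
```

View pics/c1.png

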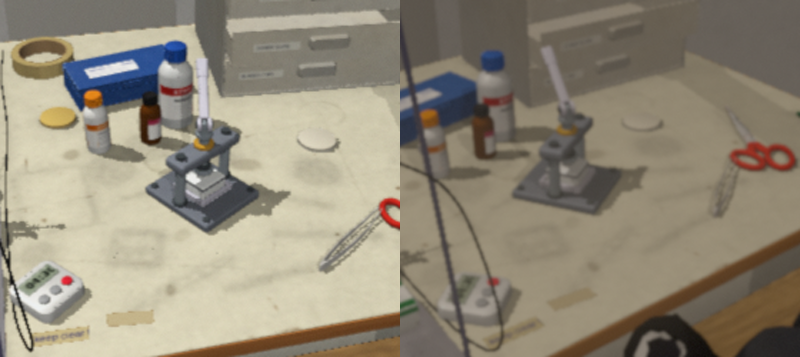

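```bash
cat >> h.py <<'E'
def wproj(P,pos,R):
    k=vision.calibration("wrist");T=k["T_tool_cam"];m=k["mtx"]
    p=T[:3,:3].T@(R.T@(np.asarray(P)-pos)-T[:3,3]);x=np.array([p[0],-p[1],-p[2]])
    n=np.hypot(x[0],x[1]);th=np.arctan2(n,x[2]);return m[:2,2]+m[0,0]*th*x[:2]/max(n,1e-9)
def pose():
    from scipy.spatial.transform import Rotation as Ro
    return np.array(robot.current_tool_pos()),Ro.from_euler('xyz',robot.current_eef_rot(),degrees=True).as_matrix()
E
python3 - <<'E'
from h import *
for n,s,t in (("tip",(332,192),(313.6,173)),("pivot",(333,237),(326,222.6))):
    P,e=tri([("scene",s),("side",t)]);print(n,P,e[0],e[1])
robot.move_to([0.54,-0.03,0.36],[180,0,0])
p,R=pose();print(p,robot.current_time_s(),robot.current_joint_positions())
im=vision.grab_frame("wrist");cv2.imwrite("pics/w0.png",im[:,:,::-1])
for l in ("clamp","bolt","lever","lever_tip","amber_bottle_mid","petri_dish_mid","tweezers_mid"):
    print(l,[(np.round(d["rect"]),round(d["p"],2)) for d in recognise(l,"wrist")[:2]])
print(robot.current_contact_force())
E
```

```text
tip [ 0.6121 -0.0562  0.1721] [-0.0243 -0.0691] [0.0371 0.0628]
pivot [ 0.5835 -0.0357  0.096 ] [0.9186 2.7894] [-1.5154 -2.5286]
[ 0.5399 -0.0315  0.3597] 3.1917 [ 21.2485  16.9988 -27.184   74.0167   7.7187  90.8023 -94.9334]
clamp [(array([315., 167.,  96.,  89.]), 0.71), (array([140., 177.,  47.,  49.]), 0.71)]
bolt [(array([332., 155.,  55.,  59.]), 0.67)]
lever [(array([332., 155.,  55.,  55.]), 0.88)]
lever_tip [(array([330., 153.,  58.,  57.]), 0.8)]
amber_bottle_mid [(array([342.,  54.,  27.,  38.]), 0.68), (array([334., 154.,  56.,  59.]), 0.18)]
petri_dish_mid [(array([466., 186.,  40.,  38.]), 0.78)]
tweezers_mid [(array([363., 296.,  91.,  14.]), 0.73)]
[ 0.1198 -0.4895  0.6914]
```

View pics/w0.png

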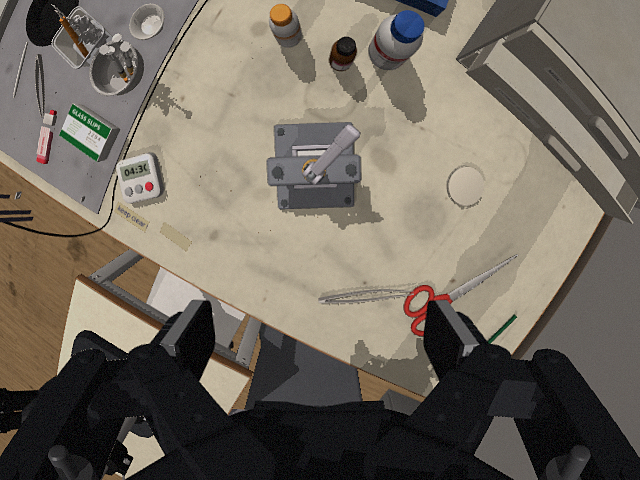

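Run:
```python
import cv2,numpy as np
a=cv2.imread("pics/w0.png")[110:220,255:375]
a=cv2.resize(a,None,fx=5,fy=5,interpolation=cv2.INTER_CUBIC)
b=[cv2.resize(cv2.imread(f"pics/{c}0.png")[y:y+50,x:x+36],None,fx=5.5,fy=5.5,interpolation=cv2.INTER_CUBIC) for c,x,y in (("scene",314,183),("side",304,168))]
cv2.imwrite("pics/c2.png",np.hstack([a,np.vstack(b)]))
print(a.shape,b[0].shape)
```

```text
(550, 600, 3) (275, 198, 3)
```

View pics/c2.png

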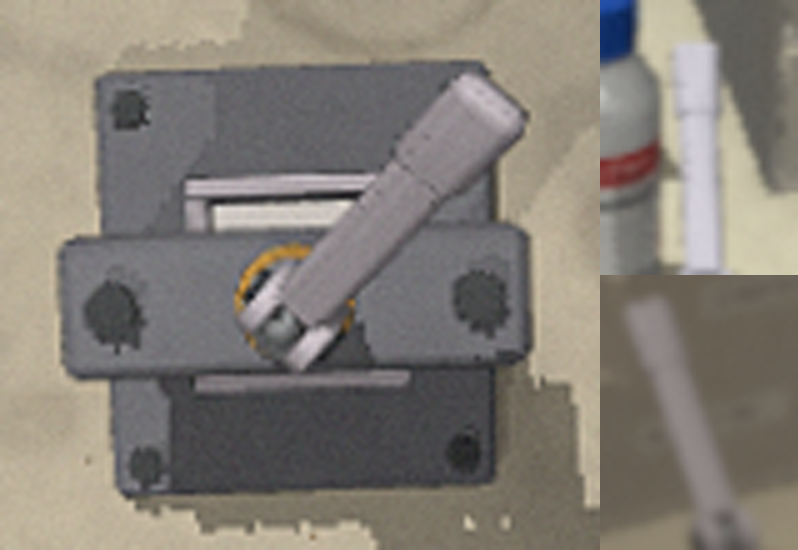

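```bash
cat > fit.py <<'E'
from h import *
from scipy.optimize import least_squares
from scipy.spatial.transform import Rotation as Ro
p=np.array([0.5399,-0.0315,0.3597]);R=Ro.from_euler('xyz',[180,0,0],degrees=True).as_matrix()
# actual pose: not printed rot; nominal
C=lambda u,v:np.array([255+u/5,110+v/5])
h=[((.055,.05,.012),C(97,68)),((.055,-.05,.012),C(495,62)),((-.055,-.05,.012),C(495,485)),((-.055,.05,.012),C(118,492)),
((.016,.052,.08),C(62,238)),((.016,-.052,.08),C(528,228)),((-.016,-.052,.08),C(527,360)),((-.016,.052,.08),C(68,378)),((0,0,.085),C(295,305))]
def pts(v):
    x,y,a=v[:3];c,s=np.cos(a),np.sin(a);M=np.array([[c,-s,0],[s,c,0],[0,0,1]])
    return [M@np.array(q)+[x,y,0] for q,_ in h]
def tip(v,L=.082,n=.003):
    x,y,a,az,f,zp=v;r=L*np.cos(f)-n*np.sin(f);z=L*np.sin(f)+n*np.cos(f)
    return np.array([x+r*np.cos(az),y+r*np.sin(az),zp+z])
def res(v):
    e=[wproj(P,p,R)-u for P,(_,u) in zip(pts(v),h)]
    T=tip(v)
    e+=[wproj(T,p,R)-C(492,102),proj("scene",T)-[331.6,192],proj("side",T)-[313.1,172.5]]
    return np.r_[np.concatenate(e),(v[4]-.8)/.03,(v[5]-.105)/.005]
s=least_squares(res,[.58,-.03,0,-.6,.8,.105],loss="soft_l1")
print(s.x,np.degrees(s.x[2:4]),tip(s.x));print(s.fun.reshape(-1,2))
E
python3 fit.py
```

```text
[ 0.5756 -0.0274  0.019  -0.6879  0.8222  0.1069] [  1.0913 -39.4143] [ 0.617  -0.0614  0.1691]
[[-0.1597  0.2461]
 [-0.162  -0.3755]
 [ 0.475   0.4592]
 [-1.2117  0.6573]
 [-1.1916 -0.6057]
 [ 1.3397 -0.7454]
 [ 1.6436  1.9031]
 [-1.1916  0.3393]
 [ 0.2569 -0.5398]
 [ 0.1243 -0.0485]
 [ 0.5076 -0.5243]
 [-0.6342  0.8115]
 [ 0.7395  0.39  ]]
```

```bash
cat >> h.py <<'E'
AX=np.array([0.5756,-0.0274])
def wrap(y): return (y+180)%360-180
def pl(a,back,z,r=.046):   # TCP for lever azimuth a (deg), finger face `back` m behind lever flank (6 mm half width)
    A=np.radians(a);t=np.array([np.sin(A),-np.cos(A)])
    q=AX+r*np.array([np.cos(A),np.sin(A)])-t*(.011+.0065+back)
    return [*q,z],[180,0,wrap(a-90)]
def feel(a):
    F=np.array(robot.current_contact_force());M=np.array(robot.current_torque());p=np.array(robot.current_tool_pos())
    A=np.radians(a);t=np.array([np.sin(A),-np.cos(A),0])
    d=p[:2]-AX
    return F@t,F[2],-(d[0]*F[1]-d[1]*F[0]),M[2],F,p
E
python3 - <<'E'
from h import *
fingers.gripper_to(0.0,force=60)
print(robot.current_finger_gap(),robot.current_time_s())
a=-39.4
P,o=pl(a,.02,.25); robot.move_to(P,o); print(robot.current_joint_positions(),robot.current_time_s())
P,o=pl(a,.02,.164); print(robot.line_to(P,o,.12,f_stop=4))
f=feel(a);print(*f)
P,o=pl(a,-.006,.164); print(robot.line_to(P,o,.02,f_stop=1.2))
f=feel(a);print(*f,np.array(pl(a,0,.164)[0])-f[5])
im=vision.grab_frame("wrist");cv2.imwrite("pics/w1.png",im[:,:,::-1])
print(robot.current_time_s())
E
```

```text
-0.003381263967056321 4.3583
[ 33.7466  40.476  -61.829   69.8335  34.9244  88.5389 118.4697] 7.475
False
-0.16668581334656452 -0.5502187313416883 -0.04648792193381517 0.04005336892439056 [-0.6815  0.7755 -0.5502] [ 0.6355 -0.0273  0.1649]
False
-0.2034250066138153 0.15638716544103584 -0.018216046703375472 -0.013628038309674254 [-0.4656  0.6457  0.1564] [ 0.6183 -0.0476  0.164 ] [ 0.0039  0.0045 -0.    ]
9.8417
```

View pics/w1.png

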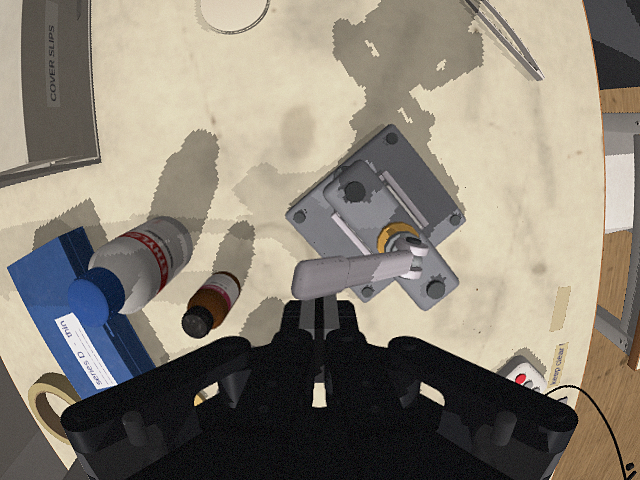

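```bash
cat > run1.py <<'E'
from h import *
import sys
a,z,n,da,v,lim,fs=map(float,sys.argv[1:8])
t0=robot.current_time_s()
for i in range(int(n)):
    a-=da;z-=.002*np.radians(da)
    P,o=pl(a,0,z)
    try: s=robot.line_to(P,o,v,f_stop=fs if fs>0 else None)
    except robot.PlanningError as e: print("plan",e);a+=da;break
    f=feel(a);e=np.array(P)-f[5]
    print("a%.1f z%.4f Ft%.2f Fz%.2f rxF%.3f Mz%.3f lag%.1fmm %s"%(a,z,f[0],f[1],f[2],f[3],1e3*np.linalg.norm(e),s))
    if s or abs(f[0])>lim: break
print(robot.current_time_s(),robot.current_joint_positions())
E
python3 run1.py -47.5 .164 6 10 .04 2.5 3.5
```

```text
a-57.5 z0.1637 Ft-0.14 Fz0.49 rxF0.002 Mz0.027 lag0.2mm False
a-67.5 z0.1633 Ft0.12 Fz1.00 rxF0.006 Mz0.016 lag0.1mm False
a-77.5 z0.1630 Ft-0.03 Fz-0.25 rxF-0.010 Mz0.011 lag0.2mm False
a-87.5 z0.1626 Ft-0.43 Fz-0.08 rxF-0.031 Mz0.015 lag0.3mm False
a-97.5 z0.1623 Ft0.31 Fz0.30 rxF0.018 Mz0.015 lag0.2mm False
a-107.5 z0.1619 Ft1.36 Fz0.69 rxF0.067 Mz-0.021 lag0.2mm False
12.1417 [ 37.4818  32.8584 -47.5192  87.3352  25.0542  70.9095  58.9701]
```

Run:
```python
from h import *
im=vision.grab_frame("wrist");w=im[120:400,160:520]
im2=vision.grab_frame("scene");s=cv2.resize(im2[140:290,270:430],(394,370))
cv2.imwrite("pics/w2.png",np.hstack([cv2.resize(w,(400,311)),cv2.resize(s,(332,311))])[:,:,::-1])
for i in range(4): print(*feel(-107.5)[:5]); robot.pause(.05)
```

```text
-0.3394139336831848 0.050866427447677304 -0.03219885383513951 -0.008086298953880628 [0.607  0.7964 0.0509]
-0.3198241368420341 0.11524106141041429 -0.010526161015834992 -0.02668402952497604 [ 0.2352 -0.3176  0.1152]
-0.25949868565308154 -0.7536720371274862 -0.005065470171920926 0.003025354696460633 [ 0.1314 -0.4464 -0.7537]
-0.21082578141803326 -0.6533864566145938 0.004063557581649461 -0.011136290910088097 [-0.0332 -0.8064 -0.6534]
```

View pics/w2.png

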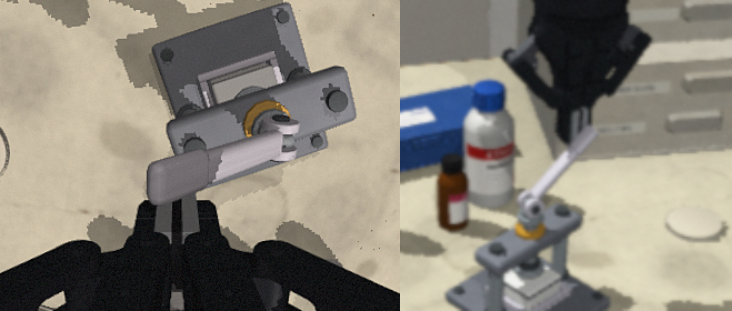

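```bash
python3 - <<'E'
s=open("h.py").read()
s=s.replace("    F=np.array(robot.current_contact_force());M=np.array(robot.current_torque());p=","    W=[]\n    for _ in range(4):\n        W.append((robot.current_contact_force(),robot.current_torque()));robot.pause(.02)\n    F,M=np.mean(W,axis=0);p=")
open("h.py","w").write(s)
E
python3 run1.py -107.5 .1619 16 10 .04 2.2 3.5
```

```text
a-117.5 z0.1616 Ft-0.36 Fz0.17 rxF-0.018 Mz0.021 lag0.2mm False
a-127.5 z0.1612 Ft-0.15 Fz0.55 rxF-0.014 Mz0.023 lag0.3mm False
a-137.5 z0.1609 Ft-0.32 Fz-0.15 rxF-0.014 Mz-0.010 lag0.3mm False
a-147.5 z0.1605 Ft0.36 Fz-0.13 rxF0.020 Mz0.003 lag0.3mm False
a-157.5 z0.1602 Ft-0.42 Fz-0.15 rxF-0.028 Mz-0.010 lag0.4mm False
a-167.5 z0.1598 Ft-0.25 Fz0.03 rxF-0.003 Mz-0.002 lag0.4mm False
a-177.5 z0.1595 Ft-0.18 Fz0.24 rxF-0.002 Mz-0.020 lag0.4mm False
a-187.5 z0.1591 Ft-0.04 Fz-0.01 rxF-0.001 Mz0.006 lag0.4mm False
a-197.5 z0.1588 Ft0.12 Fz-0.02 rxF0.006 Mz-0.018 lag0.4mm False
a-207.5 z0.1584 Ft-0.30 Fz-0.22 rxF-0.015 Mz0.003 lag0.4mm False
a-217.5 z0.1581 Ft-0.05 Fz0.15 rxF-0.004 Mz-0.006 lag0.4mm False
a-227.5 z0.1577 Ft0.29 Fz-0.25 rxF0.012 Mz0.038 lag0.4mm False
a-237.5 z0.1574 Ft0.25 Fz-0.17 rxF0.003 Mz0.008 lag0.4mm False
a-247.5 z0.1570 Ft0.07 Fz-0.42 rxF0.000 Mz-0.002 lag0.3mm False
a-257.5 z0.1567 Ft-0.07 Fz-0.08 rxF-0.005 Mz0.005 lag0.2mm False
a-267.5 z0.1563 Ft-0.04 Fz-0.49 rxF-0.005 Mz-0.004 lag0.1mm False
19.375 [  9.1504  23.4706 -17.1176  93.0654   7.4518  64.5816 -97.2099]
```

```bash
python3 run1.py -267.5 .1563 7 10 .04 2.2 3
```

```text
a-277.5 z0.1560 Ft0.05 Fz0.06 rxF0.002 Mz0.007 lag6.9mm True
19.65 [   8.2486   23.826   -16.1348   92.6283    7.0873   64.8661 -101.7668]
```

```bash
python3 - <<'E'
from h import *
p=robot.current_tool_pos();print(p)
im=vision.grab_frame("wrist");w=im[120:400,160:520]
cv2.imwrite("pics/w3.png",w[:,:,::-1])
E
python3 run1.py -268.5 .1563 5 3 .02 4.2 4.2
```

```text
[0.5576 0.019  0.155 ]
a-271.5 z0.1562 Ft-0.03 Fz0.09 rxF-0.008 Mz0.028 lag0.2mm False
a-274.5 z0.1561 Ft-0.82 Fz-0.11 rxF-0.043 Mz-0.020 lag0.3mm False
a-277.5 z0.1560 Ft-1.30 Fz-0.29 rxF-0.077 Mz-0.003 lag0.5mm False
a-280.5 z0.1559 Ft-1.41 Fz-0.10 rxF-0.078 Mz0.006 lag0.2mm False
a-283.5 z0.1558 Ft-1.42 Fz-0.88 rxF-0.074 Mz0.016 lag0.2mm False
21.3917 [   6.1954   24.652   -13.8039   91.0276    6.2996   65.091  -112.4829]
```

View pics/w3.png

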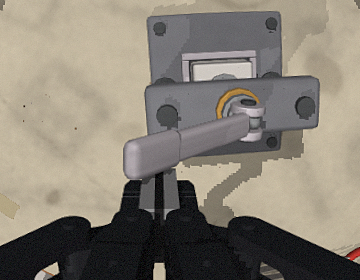

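```bash
python3 run1.py -283.5 .1558 8 4 .02 4 5
```

```text
a-287.5 z0.1557 Ft-1.47 Fz-1.38 rxF-0.076 Mz0.007 lag0.2mm False
a-291.5 z0.1555 Ft-1.75 Fz-1.25 rxF-0.086 Mz-0.032 lag0.2mm False
a-295.5 z0.1554 Ft-2.31 Fz-1.13 rxF-0.115 Mz-0.019 lag0.2mm False
a-299.5 z0.1552 Ft-2.23 Fz-1.68 rxF-0.120 Mz-0.019 lag0.2mm False
a-303.5 z0.1551 Ft-2.38 Fz-1.67 rxF-0.133 Mz-0.006 lag0.1mm False
a-307.5 z0.1550 Ft-2.29 Fz-1.65 rxF-0.121 Mz-0.029 lag0.3mm False
a-311.5 z0.1548 Ft-2.94 Fz-1.05 rxF-0.149 Mz-0.024 lag0.2mm False
a-315.5 z0.1547 Ft-2.63 Fz-1.06 rxF-0.146 Mz-0.038 lag0.2mm False
24.525 [   1.5192   27.1273   -6.9114   86.7994    3.4381   66.2498 -141.4495]
```

```bash
python3 run1.py -315.5 .1547 6 4 .02 5 5
cat > br.py <<'E'
from h import *
import sys
a,z=map(float,sys.argv[1:3])
for fs in map(float,sys.argv[3:]):
    robot.line_to(*pl(a,.004,z),.03); b=feel(a)
    P,o=pl(a,-.0015,z)
    s=robot.line_to(P,o,.012,f_stop=fs);f=feel(a)
    print(fs,s,"Ft0 %.2f Ft %.2f Mz %.3f short %.2fmm"%(b[0],f[0],f[3],1e3*np.linalg.norm(np.array(P)-f[5])))
    if not s: break
print(robot.current_time_s())
E
python3 br.py -339.5 .1539 3 4 5 6
```

```text
a-319.5 z0.1546 Ft-2.77 Fz-0.56 rxF-0.158 Mz-0.002 lag0.1mm False
a-323.5 z0.1544 Ft-2.94 Fz-0.29 rxF-0.152 Mz-0.036 lag0.1mm False
a-327.5 z0.1543 Ft-2.71 Fz-0.80 rxF-0.152 Mz-0.034 lag0.3mm False
a-331.5 z0.1541 Ft-2.74 Fz-0.57 rxF-0.155 Mz-0.037 lag0.4mm False
a-335.5 z0.1540 Ft-3.03 Fz-0.03 rxF-0.184 Mz-0.025 lag0.1mm False
a-339.5 z0.1539 Ft-3.17 Fz-0.39 rxF-0.187 Mz-0.032 lag0.1mm False
26.875 [  -1.0039   28.7467   -1.5818   84.187     0.8235   67.0584 -162.1681]
3.0 True Ft0 0.73 Ft -0.81 Mz 0.004 short 2.57mm
4.0 False Ft0 -0.12 Ft -4.07 Mz -0.005 short 1.25mm
28.7083
```

```bash
cat >> h.py <<'E'
_pl=pl
FLIP=True
def pl(a,back,z,r=.046):
    P,o=_pl(a,back,z,r)
    if FLIP: o=[180,0,wrap(a+90)]
    return P,o
E
python3 - <<'E'
from h import *
import h
a,z=-341,.1538
h.FLIP=False
robot.line_to(*pl(a,.018,z),.06); robot.line_to(*pl(a,.018,.23),.2)
h.FLIP=True
robot.move_to(*pl(a,.018,.23)); print(robot.current_joint_positions(),robot.current_time_s())
im=vision.grab_frame("wrist");cv2.imwrite("pics/w4.png",im[:,:,::-1])
P,R=pose();print(P,robot.current_eef_rot())
print(robot.line_to(*pl(a,.018,z),.15,f_stop=5))
print(robot.line_to(*pl(a,.003,z),.03,f_stop=3),feel(a)[0],robot.current_time_s())
E
```

```text
[ 32.3161  37.9129 -61.7556  77.0394  32.9764  83.9266  -8.3874] 32.025
[0.6074 0.0212 0.2297] [-179.9703    0.0017  109.0013]
False
False -0.125791830192382 33.45
```

View pics/w4.png

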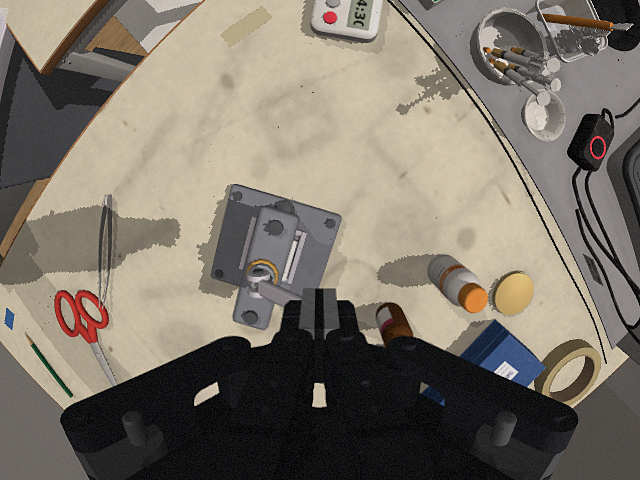

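```bash
python3 run1.py -339 .1538 7 4 .015 4.6 6
```

```text
a-343.0 z0.1537 Ft-3.95 Fz0.14 rxF-0.177 Mz-0.021 lag1.3mm False
a-347.0 z0.1535 Ft-4.45 Fz0.25 rxF-0.207 Mz-0.028 lag0.3mm False
a-351.0 z0.1534 Ft-3.41 Fz-0.55 rxF-0.161 Mz0.018 lag0.5mm False
a-355.0 z0.1532 Ft-4.14 Fz-0.21 rxF-0.214 Mz-0.013 lag0.1mm False
a-359.0 z0.1531 Ft-3.61 Fz0.10 rxF-0.184 Mz-0.003 lag0.4mm False
a-363.0 z0.1530 Ft-4.33 Fz0.49 rxF-0.218 Mz-0.066 lag0.3mm False
a-367.0 z0.1528 Ft-3.58 Fz0.60 rxF-0.204 Mz-0.050 lag0.4mm False
36.675 [ 31.8178  40.3465 -53.4436  80.8931  32.6187  74.9538 -30.4249]
```

```bash
python3 br.py -367 .1528 4.5 5.3 6
```

```text
4.5 False Ft0 -0.01 Ft -3.24 Mz 0.008 short 1.02mm
37.7
```

```bash
sed -i 's/-.0015,z)/-.004,z)/;s/.line_to(P,o,.012/.line_to(P,o,.015/' br.py; sed -i 's|    print(fs|    print(np.degrees(np.arctan2(*(f[5][:2]-AX)[::-1])),end=" ");print(fs|' br.py; python3 br.py -367 .1528 4.5 5.3 6 6.8
```

```text
13.928171275105514 4.5 True Ft0 -0.07 Ft -0.68 Mz 0.026 short 3.98mm
13.936077060137364 5.3 True Ft0 -0.39 Ft -1.34 Mz 0.002 short 3.99mm
12.152055027458365 6.0 False Ft0 0.26 Ft -5.15 Mz -0.018 short 2.45mm
40.6667
```

Run:
```python
from h import *
a,z=-367,.1528
robot.line_to(*pl(a,.02,z),.06)
robot.line_to(*pl(a,.075,.25),.2)
im=vision.grab_frame("wrist");P=robot.current_tool_pos();o=robot.current_eef_rot();print(list(P),list(o),robot.current_time_s())
np.savez("w5.npz",P=P,o=o)
i2=vision.grab_frame("scene");cv2.imwrite("pics/scene5.png",i2[:,:,::-1])
i3=vision.grab_frame("side");cv2.imwrite("pics/side5.png",i3[:,:,::-1])
cv2.imwrite("pics/w5f.png",im[:,:,::-1])
_,R=pose()
c=wproj([*AX,.11],np.array(P),R);tp=wproj([AX[0]+.053,AX[1]-.008,.155],np.array(P),R);print(c,tp)
u,v=(c+tp)/2; x0,y0=int(u-50),int(v-50);print(x0,y0)
w=cv2.resize(im[y0:y0+100,x0:x0+100],(500,500),interpolation=cv2.INTER_CUBIC)
q=[cv2.resize(k[r:r+50,c:c+60],(300,250),interpolation=cv2.INTER_CUBIC) for k,r,c in((i2,185,305),(i3,165,295))]
cv2.imwrite("pics/w5.png",np.hstack([w,np.vstack(q)])[:,:,::-1])
```

```text
[np.float64(0.6320569294451697), np.float64(0.056788815204324286), np.float64(0.24819219663302677)] [np.float64(-179.85696687922803), np.float64(0.14678082224888525), np.float64(82.89763555616877)] 41.975
[264.5943 340.4706] [331.0434 374.8088]
247 307
```

View pics/w5.png

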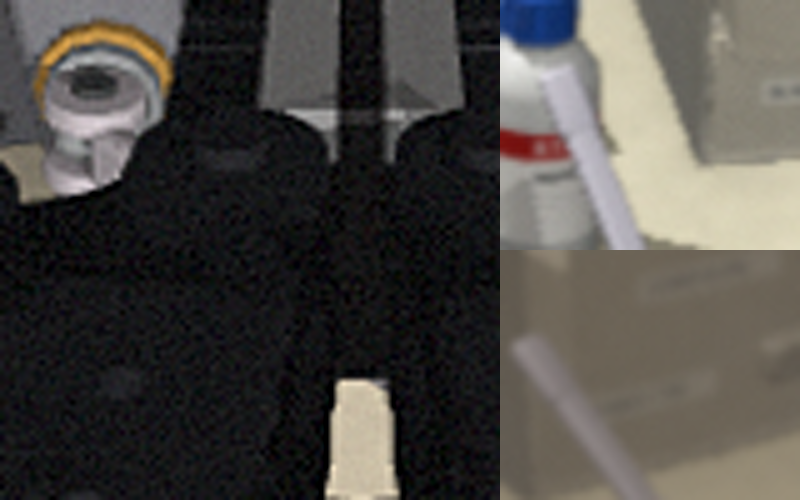

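Run:
```python
from h import *
T,e=tri([("scene",(316.8,199.4)),("side",(300,183.6))]);d=T[:2]-AX
print(T,e,np.degrees(np.arctan2(d[1],d[0])),np.linalg.norm(d))
T0,e=tri([("scene",(331.6,192)),("side",(313.1,172.5))]);d=T0[:2]-AX
print(T0,e,np.degrees(np.arctan2(d[1],d[0])),np.linalg.norm(d),T0[2]-T[2])
```

```text
[ 0.6296 -0.0369  0.1571] [array([0.0269, 0.0759]), array([-0.0414, -0.0697])] -9.99274078318964 0.05480198613839735
[ 0.6123 -0.0551  0.173 ] [array([-0.1173, -0.3295]), array([0.178 , 0.2997])] -37.067101286033385 0.045956911916048476 0.015826779206922187
```

Run:
```python
from h import *
A=np.radians(-9.3);q=AX+.052*np.array([np.cos(A),np.sin(A)]);o=[180,0,81]
robot.line_to([*q,.25],o,.15);robot.line_to([*q,.19],o,.12)
print(feel(-9)[4])
for z in (.172,.16,.148,.136,.126,.122,.119,.117):
    F=np.array(robot.current_contact_force())
    s=robot.line_to([*q,z],o,.03,f_stop=max(15-F[2],3));f=feel(-9);print(z,s,f[4],f[5],robot.current_time_s())
    if s:break
```

```text
[-0.3656  0.2221  0.1222]
0.172 False [ 4.6971 -0.5018  7.2988] [ 0.6312 -0.0365  0.1751] 44.3917
0.16 True [1.7071 0.0175 1.8452] [ 0.6352 -0.0371  0.1706] 44.775
```

```bash
cat > fold.py <<'E'
from h import *
import sys
A=np.radians(-9.3);u=np.array([np.cos(A),np.sin(A)]);o=[180,0,81];zp=.0955
for f in map(float,sys.argv[2:]):
    r=.082*np.cos(f)-.007*np.sin(f)-.002;z=zp+.082*np.sin(f)+.007*np.cos(f)+.017-.002
    F=np.array(robot.current_contact_force())
    s=robot.line_to([*(AX+r*u),z],o,.035,f_stop=max(float(sys.argv[1])-np.linalg.norm(F),3));g=feel(-9)
    print(f,s,g[4],"err",1e3*(g[5]-[*(AX+r*u),z]),robot.current_time_s())
    if s:break
E
python3 fold.py 16 .70 .6 .5 .4 .3 .2 .1
```

```text
0.7 False [ 3.2573 -0.7924  5.2784] err [ 2.1248 -0.3167  1.6061] 45.0917
0.6 False [ 3.2505 -0.5512  4.2581] err [ 1.0318 -0.1307  0.8027] 45.5417
0.5 False [ 2.9784 -0.4409  4.3327] err [-0.1931  0.07    0.0409] 45.9917
0.4 False [ 1.0877 -0.0833  1.8198] err [-1.1884  0.1492 -0.9975] 46.4417
0.3 False [-0.3198  0.1391  0.071 ] err [-0.2449 -0.1508 -0.6813] 46.8917
0.2 False [-0.3196  0.0852  0.0347] err [ 0.0343 -0.1482 -0.3182] 47.3417
0.1 False [ 0.3574 -0.0171 -0.1494] err [ 0.0393 -0.1428 -0.3931] 47.7917
```

Run:
```python
from h import *
i2=vision.grab_frame("scene");i3=vision.grab_frame("side");i1=vision.grab_frame("wrist")
q=[cv2.resize(k[r:r+80,c:c+96],(384,320),interpolation=cv2.INTER_CUBIC) for k,r,c in((i2,175,285),(i3,160,275))]
w=cv2.resize(i1[200:420,200:440],(400,367))
w=cv2.copyMakeBorder(w,0,0,0,368,cv2.BORDER_CONSTANT)
cv2.imwrite("pics/w6.png",cv2.resize(np.vstack([np.hstack(q),w]),None,fx=.85,fy=.85)[:,:,::-1])
```

```text
(no output)
```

View pics/w6.png

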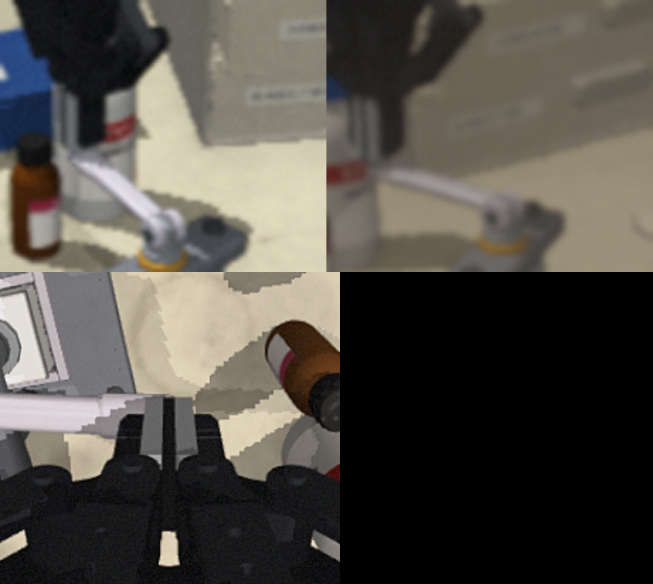

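Run:
```python
from h import *
A=np.radians(-9.3);u=np.array([np.cos(A),np.sin(A)]);o=[180,0,81]
q=AX+.060*u
p=robot.current_tool_pos();robot.line_to([p[0],p[1],.128],o,.04)
robot.line_to([*q,.128],o,.06)
for z in (.124,.121,.119,.117,.115,.113):
    F=np.array(robot.current_contact_force())
    s=robot.line_to([*q,z],o,.02,f_stop=max(15-np.linalg.norm(F),3));f=feel(-9);print(z,s,f[4],f[5],robot.current_time_s())
    if s:break
```

```text
0.124 False [0.6637 0.2308 1.0253] [ 0.6351 -0.0371  0.124 ] 49.075
0.121 True [-1.3811 -0.5777  6.1958] [ 0.6353 -0.0371  0.1232] 49.375
```

Run:
```python
from h import *
A=np.radians(-9.3);u=np.array([np.cos(A),np.sin(A)]);o=[180,0,81]
q=AX+.060*u
robot.line_to([*q,.126],o,.04)
s=robot.line_to([*q,.117],o,.012,f_stop=16);print(s,robot.current_tool_pos(),robot.current_contact_force())
for r in (.048,.066):
    q=AX+r*u
    robot.line_to([*robot.current_tool_pos()[:2],.128],o,.05)
    robot.line_to([*q,.128],o,.08)
    s=robot.line_to([*q,.117],o,.012,f_stop=4);f=np.array(robot.current_contact_force());print(r,s,robot.current_tool_pos(),f,robot.current_time_s())
p=robot.current_tool_pos();robot.line_to([p[0],p[1],.15],o,.12);robot.line_to([p[0],p[1]+.10,.24],o,.2)
print(robot.current_time_s())
i2=vision.grab_frame("scene");i3=vision.grab_frame("side")
q=[cv2.resize(k[r:r+80,c:c+96],(384,320),interpolation=cv2.INTER_CUBIC) for k,r,c in((i2,175,285),(i3,160,275))]
cv2.imwrite("pics/w7.png",np.hstack(q)[:,:,::-1])
```

```text
True [ 0.6348 -0.0369  0.1232] [-1.3898 -1.0909  5.6788]
0.048 True [ 0.6232 -0.0351  0.123 ] [ 0.332  -0.3792  4.4139] 51.2917
0.066 True [ 0.6407 -0.0381  0.1233] [-0.2862 -0.2844  3.942 ] 52.4833
53.6917
```

View pics/w7.png

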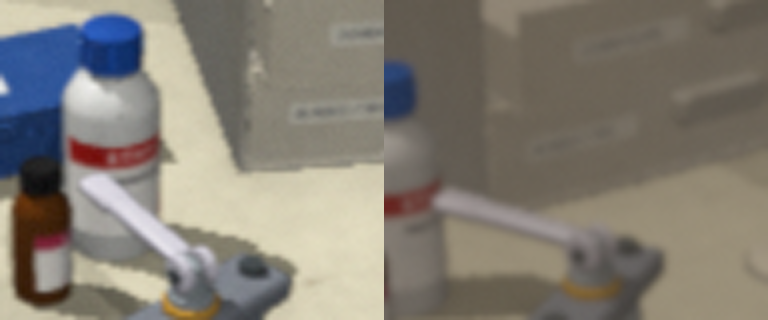

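Run:
```python
from h import *
T,e=tri([("scene",(307.5,221.3)),("side",(289.2,210.3))]);d=T[:2]-AX
print(T,e,np.degrees(np.arctan2(d[1],d[0])),np.linalg.norm(d))
A=np.radians(-9.3)
for f in (0,.1,.2):
    for zp in(.0955,.0992):
        r=.082*np.cos(f)-.003*np.sin(f);P=[AX[0]+r*np.cos(A),AX[1]+r*np.sin(A),zp+.082*np.sin(f)+.003]
        print(f,zp,proj("scene",P),proj("side",P))
for n in("amber_bottle_mid","petri_dish_mid","timer_mid","tweezers_mid"):print(n,[np.round(d["rect"]) for d in recognise(n,"scene")[:1]])
```

```text
[ 0.6529 -0.0361  0.1021] [array([-0.0531, -0.1459]), array([0.0838, 0.1349])] -6.385763966040192 0.07778001208195236
0 0.0955 [307.9719 221.1424] [288.7945 210.9369]
0 0.0992 [307.9732 219.4354] [288.6979 209.0685]
0.1 0.0955 [308.1858 217.5268] [288.8952 206.8812]
0.1 0.0992 [308.1876 215.8025] [288.7983 204.9987]
0.2 0.0955 [308.6455 214.1054] [289.3614 202.9325]
0.2 0.0992 [308.6483 212.363 ] [289.2649 201.0352]
amber_bottle_mid [array([295., 234.,  17.,  37.])]
petri_dish_mid [array([409., 250.,  28.,  15.])]
timer_mid [array([224., 357.,  52.,  47.])]
tweezers_mid [array([428., 322.,  30.,  38.])]
```

Run:
```python
from h import *
print(workorder.close_job(),robot.current_time_s())
```

```text
the job is handed in; nothing more can be done
the job is handed in; nothing more can be done
```

I turned the clamp bolt about 5.8 rad clockwise with the shut fingertips until it felt snug, re-approaching once. I then folded the lever flat and handed the job in at about 54 s with the gripper clear.

- **Snug:** On the last push the bolt turned at more than about 5.3 N and less than about 6 N, with 5.2 N still on the fingers at the end. The force sensor noise is about 0.5 N. In the 4° steps before that, the force while moving was only loosely limited. The resting readings there stayed below 4.5 N.
- **Folded:** Two presses, stopped at 15 and 16 N, ended at the same height of 123.2 mm. Light touches at 48 and 66 mm out differed by only 0.3 mm. In the scene and side cameras the lever tip is where a flat lever should be.
- **Disagreement:** The felt lever height was about 3–4 mm above my first camera estimate. The final camera check fits the lower estimate better.
- **Folding effort:** My first straight press on the raised lever tip stopped at its force limit, with the fingers dragged outward along the tip. I then followed the lever's arc, where the readings after each step stayed under about 7 N.
- **Bystanders:** The timer, petri dish and amber bottle show within 2 pixels of their first positions. The tweezers' recognised outline came out larger than at the start. I never touched them, but I didn't check that outline against the picture.

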